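# Clear the fire engine off the puzzle box and set its key

## Task

The black toy fire engine is parked on top of the puzzle box's flap: take it off and park it, released and on its wheels, lengthwise in the middle of the blue mat while the flap is still shut. Then swing the flap open past upright, and turn the wooden key knob inside until its white-tipped end points at the red mark on the lime green gear dial. Leave the flap open, and do not tip or drop the engine, turn the gear dial or shove the other loose toys about.

Things in the scene. Friction and masses are not known exactly. Their poses are not given: they have to be found in the camera images.
- engine: Black toy fire engine, rigid, 120 long (x, cab at +x) x 50 wide (y) x 70 high, 0.2 to 0.4 kg. Origin: centre of its underside (wheel bottoms), z up. Flat body sides 44 apart, 10 to 46 above the origin; grip across y at x = -20 to 20, clear of the wheels (x = +-37, radius 14). Cab (x 22 to 60) 66 high, ladder top 52. Starts on the flap, 107 above the bench.
- mat: Blue parking mat with a white border line, fixed to the bench, 210 long (its x) x 150 wide (its y) x 4 thick. Origin: centre of its underside, on the bench; z up.
- puzzle_box: Wooden puzzle box, fixed, 190 x 190, rim 95 high. Origin: centre of its underside; z up. The well inside is 170 x 170, its floor 50 above the bench; keyhole inlay on the -x face. A flap 190 x 190 x 12 covers it, hinged along x on the +y rim; shut, its top is 107 above the bench.
- flap (a joint): Angle of the flap, rad: 0 shut (level), 1.57 upright, 1.9 end stop leaning back past upright. The hinge is stiff: the flap stays at any angle. About 2 to 3 N at the handle lifts it.
- flap_handle (a point): Centre of the flap's orange round crossbar handle: 44 long along the box's x (parallel to the hinge), 18 in diameter, 32 above the flap's top face, 22 from its free (-y) edge; 168 from the hinge line along the flap, 44 above its underside. Pinched at its two ends it turns between the fingers. Axes of the flap (those of the box when shut).
- flap_hinge (a point): Point on the hinge line of the flap, mid-length, at the box's +y rim, 95 above the bench; x along the hinge line. The flap opens by its -y edge rising and swinging over towards +y.
- key (a joint): Angle of the key knob about the vertical, rad: 0 when its white-tipped end points along the box's +x, positive counter-clockwise seen from above, stops at -1.6 and 1.6. Turns with about 0.06 N m and stays where it is left.
- key_grip (a point): On the key knob's axis (box centre), 78 above the bench, at half height of its bar grip: the bar is 90 long, 20 wide, from 64.5 to 91.5 above the bench, on a disc of radius 36. x points along the bar to the white tip, z up. Under the shut flap at the start.
- pointer (a point): White-tipped end of the key's bar, 45 from the axis, 78 above the bench. x points outward along the bar.
- mark (a point): Red mark on the lime green gear dial (radius 76, 4 thick, lying on the well's floor around the key), 62 from the key's axis, 55 above the bench. x points radially outward from the key's axis. Under the shut flap at the start. The dial is stiff and must not be turned.
- yellow_cylinder: Bystander: chunky yellow cylinder, 60 diameter, 75 high. Origin: centre of its underside.
- teether: Bystander: pink teether ring lying flat, 84 outside diameter, 15 high. Origin: centre of its underside.
- cup: Bystander: red stacking cup, 72 across the rim, 70 high. Origin: centre of its underside.
- wood_car: Bystander: wooden car with a green roof, 100 x 56 x 62. Origin: centre of its underside.

How it is judged:
By the outcome, as a careful person would: the job done as asked, in the order asked, and still so for the second after the job is handed in, with the robot touching nothing.
It also fails if it takes over 72 s, if anything falls off the work surface, if the arm or the gripper's body presses on something with over 40 N, if the wrist force passes 120 N, or if a joint passes its speed limit or range.

## Robot

A 7-joint arm with a two-finger parallel gripper is mounted at the origin on the work surface. World frame = base frame: x ahead of the robot, y to its left, z up, the work surface at z = 0. Lengths are in m, angles in rad, forces in N, time in s.
With the tool pointing down it reaches from about 0.4 to 0.85 m from the base axis. Payload 4.5 kg.
Tool frame: the origin (TCP) lies between the finger pads; the fingertips stand r.tip_reach ahead of it and the grasp point (between the pads) lies 3 mm ahead of it (r.tip_reach is the distance from the TCP to the fingertips, in m); z points along the fingers, y is the line along which they close (so a half turn about z gives the same grasp; the last joint's range is limited). The gripper opens to 88 mm and grips with 3 to 60 N. Pads are 18 mm wide; open, the fingers measure 123 mm over their backs; the gripper's body (75 mm by 187 mm) begins 45 mm behind the grasp point.
Start: joints at [1.215, 0.689, -0.195, 1.565, 0.157, 0.902, -0.215], TCP at [0.238, -0.578, 0.261] pointing down, gripper open.
Joint ranges: [-3.01, 3.01], [-0.46, 2.08], [-1.47, 1.51], [0.13, 2.56], [-1, 4.14], [0.04, 2.09], [-2.66, 2.66]. Speed limits (rad/s): [2.57, 2.57, 3.14, 3.14, 3.14, 3.14, 3.14].

## Interface

Orientations are given as a unit quaternion [x, y, z, w].
In Python, from plant import r gives the robot as it stands.
- The arm moves only by the tool step_arm, never from a script. Its argument "motion" is a list of rows, each an object with "dp": the shift along the tool's x, y, z in mm, a list of three; "twist": the turn, a rotation vector about the tool's x, y, z in rad, a list of three; "hand": the opening, from -1 (shut) to 1 (fully open). In form: [{"dp": [dx, dy, dz], "twist": [rx, ry, rz], "hand": hand}, ...]. A call has 1 to 5 rows; each row is the pose to reach, as a shift and turn from the pose commanded when the call began, along the tool's axes at that moment; what a row does not reach only later rows make up. A row lasts 1/8 s, in which the tool goes at most 62.5 mm and 10.7 degrees, less where a joint would pass 70% of its speed; a pose out of reach is approached as far as the arm can. A call with a gripper value outside its range is refused whole. The fingers move at their own pace and stop on an object; "force" is the grip in N (left out, the last holds). Time passes only in rows, so rows that repeat a pose let the fingers close. It gives the time, the measured TCP pose, the force, the opening and the grip force at its end, in the units of the state.
- r.get_state(): the state, without advancing time (a new reading comes with each control period).
- r.snapshot(name): name is "scene" or "top" or "wrist"; returns a dict with "pixels" (480x640x3 uint8, red, green, blue), "depth" (480x640 float32, m along the optical axis (not along the pixel's ray), 0 where there is no reading), "fx", "fy", "cx", "cy" (pixels), "D" ([k1, k2, p1, p2, k3] as OpenCV has them; the pictures are not rectified), "xyz" and "orientation" of the camera in the world; the wrist camera has in their place "mount" (4x4, takes a point from camera to tool coordinates, whose origin is the TCP and whose axes are the flange's). Camera axes: x right, y down, z forward; pixel columns grow to the right and rows downward; lengths in m; the calibration is good to about 2 mm. A picture is of the moment at which its call begins: read the wrist's pose just before it.
- r.finish_job(): hands the job in; it is judged then, once.
Trained networks look in the newest picture that a camera, given by its name, has taken for a name from the list of things; names that differ only in an ending like _2 or _b are one class to them, and where a whole thing is asked for, a point or a joint stands for the part that bears it (a point fixed in the world has none). Each returns a list of dicts, best first, with "score" (0 to 1); they miss things now and then, are a little off and sometimes report something else, mostly with a low value. They report only what shows in the picture. A call takes as long as a camera call.
- r.search_frame(camera, thing): "at" ([x, y, z] in m, in the coordinates of the camera as it stood for that picture, good to about 4 mm: the middle of the surface that is visible of it).
The state is a dict: "clock": time; "q": joint angles; "qd": joint speeds; "joint_torque": joint torques, N m; "tool_pos": TCP position; "eef_rot": TCP orientation; "contact_force": force on the tool from outside, world axes, zero at the start; "moment": the same for the moment, N m; "opening": opening from 0.0 (shut) to 1.0 (fully open); "finger_force": force on a finger pad.
Only numpy, scipy, OpenCV 4.12 (cv2) and the standard library are available. Lean on these libraries where they do the work, as an engineer would, in place of code of your own. Each camera call takes 0.05 s, during which the arm holds its last target. There are 200 camera calls.

## Working session

There is one attempt and no reset: what is moved stays moved. The work goes in short steps, Python scripts to look and compute and a tool call to move; the robot and the scene stay as the last step left them, time stands still between calls to the robot, and variables do not carry over. Pictures are saved under pics/ and viewed, at most 10 in all, crops included, and the job is handed in when it is done.

Besides the shell and the picture viewer there is one more tool, called by a JSON object that holds its "name" and its "arguments". step_arm: Moves the arm, as the interface text tells. Its arguments: {"type":"object","properties":{"motion":{"type":"array"},"force":{"type":"number"}},"required":["motion"]}

```bash
mkdir -p pics; ls; cat > h.py <<'E'
from plant import r
import numpy as np, cv2
from scipy.spatial.transform import Rotation as R
def campose(s,st=None):
    if 'mount' in s:
        st=st or r.get_state(); T=np.eye(4);T[:3,:3]=R.from_quat(st['eef_rot']).as_matrix();T[:3,3]=st['tool_pos'];return T@np.array(s['mount'])
    T=np.eye(4);T[:3,:3]=R.from_quat(s['orientation']).as_matrix();T[:3,3]=s['xyz'];return T
def cloud(s,T):
    K=np.array([[s['fx'],0,s['cx']],[0,s['fy'],s['cy']],[0,0,1]])
    v,u=np.mgrid[:480,:640]
    p=cv2.undistortPoints(np.stack([u.ravel(),v.ravel()],1).astype(np.float32)[:,None],K,np.array(s['D'],float))[:,0]
    z=s['depth'].ravel(); P=np.c_[p*z[:,None],z]
    W=P@T[:3,:3].T+T[:3,3]; W[z==0]=np.nan
    return W.reshape(480,640,3)
def save(s,n): cv2.imwrite('pics/'+n,s['pixels'][:,:,::-1])
E
python3 - <<'E'
from h import *
st=r.get_state();print(st['tool_pos'],st['eef_rot'],r.tip_reach,st['clock'])
for c in ('top','scene'):
    s=r.snapshot(c);save(s,c+'0.png');T=campose(s);np.save(c+'.npy',cloud(s,T))
    print(c,np.round(T,3).tolist())
    for t in ['engine','mat','puzzle_box','flap','flap_handle','yellow_cylinder','teether','cup','wood_car']:
        for d in r.search_frame(c,t)[:1]: print(t,round(d['score'],2),np.round(T[:3,:3]@d['at']+T[:3,3],3))
E
```

```text
pics
[ 0.23721999 -0.57758963  0.25990288] [ 9.81063174e-01  1.93685825e-01 -2.35396788e-04 -8.91663266e-04] 0.022 0.0
top [[-0.027, -0.996, 0.091, 0.517], [-1.0, 0.026, -0.011, 0.002], [0.009, -0.091, -0.996, 1.325], [0.0, 0.0, 0.0, 1.0]]
engine 0.88 [ 0.472 -0.142  0.151]
mat 0.66 [0.473 0.156 0.005]
puzzle_box 0.98 [ 0.506 -0.156  0.109]
flap 0.8 [ 0.502 -0.16   0.107]
flap_handle 0.86 [ 0.501 -0.162  0.106]
yellow_cylinder 0.81 [ 0.744 -0.016  0.073]
teether 0.81 [0.57  0.391 0.018]
cup 0.77 [ 0.552 -0.39   0.035]
wood_car 0.86 [0.731 0.214 0.037]
scene [[-0.184, 0.674, -0.716, 1.555], [0.983, 0.132, -0.128, 0.176], [0.008, -0.727, -0.687, 1.019], [0.0, 0.0, 0.0, 1.0]]
engine 0.68 [ 0.519 -0.14   0.145]
puzzle_box 0.77 [ 0.578 -0.14   0.103]
flap 0.58 [ 0.53  -0.153  0.104]
flap_handle 0.74 [ 0.53  -0.147  0.106]
yellow_cylinder 0.61 [ 0.775 -0.011  0.065]
teether 0.94 [0.58  0.393 0.013]
wood_car 0.95 [0.75  0.219 0.047]
```

View pics/top0.png

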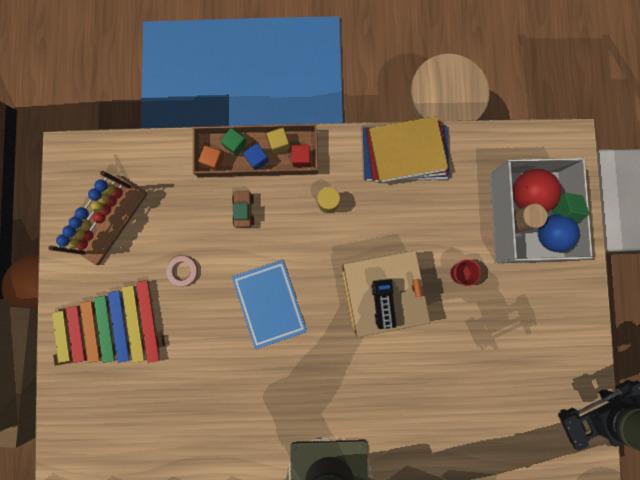

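View pics/scene0.png

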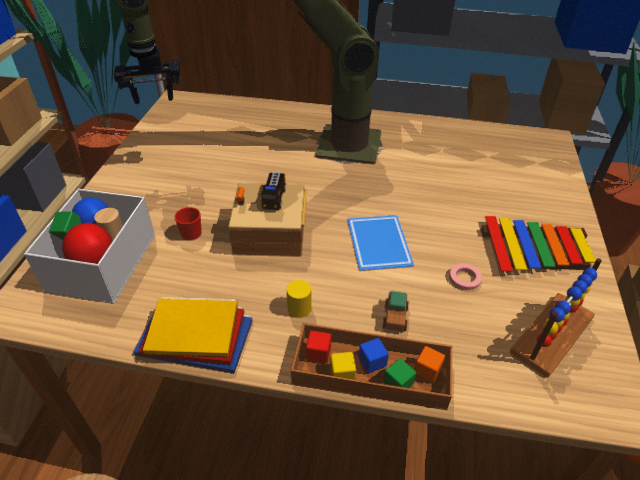

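The top view shows the engine at (384,304) with its cab up (+x), the handle at (417,288), and the hinge at the left edge of the flap (350,300). The mat is at (269,304), the cup at (466,272) and the cylinder at (328,199). Next I fit the poses.

```bash
cat > fit.py <<'E'
from h import *
W=np.load('top.npy');im=cv2.imread('pics/top0.png').astype(int);b,g,rd=im[...,0],im[...,1],im[...,2]
hsv=cv2.cvtColor(im.astype(np.uint8),cv2.COLOR_BGR2HSV)
def rect(m,n):
    P=W[m];c,wh,a=cv2.minAreaRect((P[:,:2]*1000).astype(np.float32));print(n,m.sum(),'c',np.round(c,1),'wh',np.round(wh,1),'ang',round(a,2),'z',np.round(np.nanmedian(P[:,2])*1000,1),'mean',np.round(P.mean(0)*1000,1));return P
v,u=np.mgrid[:480,:640]
z=W[...,2]
near=lambda x0,x1,y0,y1:(u>x0)&(u<x1)&(v>y0)&(v<y1)
big=lambda m:(lambda l,s:l==1+np.argmax(s[1:,4]))(*cv2.connectedComponentsWithStats(m.astype(np.uint8))[1:3])
rect(big(near(225,315,250,360)&(hsv[...,0]>95)&(hsv[...,0]<125)&(hsv[...,1]>110)),'mat blue')
rect(big(near(225,315,250,360)&(z>0.002)&(z<.02)),'mat z')
rect(near(335,445,240,345)&(z>.101)&(z<.113),'flap')
rect(near(335,445,240,345)&(z>.125)&(u<402),'engine')
rect(near(335,445,240,345)&(z>.165)&(u<402),'cab')
rect(near(335,445,240,345)&(z>.118)&(u>404),'handle')
E
python3 fit.py
```

```text
mat blue 2882 c [nan nan] wh [0. 0.] ang 0.0 z 3.5 mean [nan nan nan]
mat z 3116 c [471.5 165.1] wh [224.6 184. ] ang 18.07 z 4.5 mean [473.2 154.3   4.8]
flap 4447 c [ 496.3 -154.4] wh [190.7 198.4] ang 9.19 z 106.7 mean [ 501.7 -154.5  106.6]
engine 988 c [ 472.5 -144.5] wh [121.1  48.7] ang 4.77 z 154.8 mean [ 473.1 -143.9  157.7]
cab 294 c [ 513.4 -142.9] wh [38.7 45.2] ang 4.52 z 171.9 mean [ 513.3 -142.4  172.1]
handle 132 c [ 508.6 -229.9] wh [43.8 17.1] ang 9.38 z 145.9 mean [ 508.5 -228.6  144.7]
```

```bash
cat >> fit.py <<'E'
print('---')
m=near(225,315,250,360)&(hsv[...,0]>95)&(hsv[...,0]<125)&(hsv[...,1]>110)
s=r.snapshot('top');T=campose(s)
m=big(m); K=np.array([[s['fx'],0,s['cx']],[0,s['fy'],s['cy']],[0,0,1]])
# intersect rays of blue hull with z=4mm
pts=np.argwhere(cv2.morphologyEx(m.astype(np.uint8),cv2.MORPH_CLOSE,np.ones((9,9))))[:,::-1].astype(np.float32)
d=np.c_[cv2.undistortPoints(pts[:,None],K,np.array(s['D'],float))[:,0],np.ones(len(pts))]@T[:3,:3].T
P=T[:3,3]+d*((.004-T[2,3])/d[:,2])[:,None]
print(cv2.minAreaRect((P[:,:2]*1000).astype(np.float32)),P.mean(0)*1000)
def rel(p,yaw):
    st=r.get_state();Q=R.from_quat(st['eef_rot']);print('dp',np.round(1000*Q.inv().apply(np.array(p)/1000-st['tool_pos']),1))
    G=R.from_euler('z',yaw,degrees=True)*R.from_euler('x',180,degrees=True);print('twist',np.round((Q.inv()*G).as_rotvec(),3))
rel([472.5,-144.5,240],4.7)
E
python3 fit.py | sed -n '/---/,$p'; sed -n '/^def rel/,/^    G=/p' fit.py >> h.py; tail -4 h.py
```

```text
---
((473.43414306640625, 155.49114990234375), (175.4032440185547, 122.80897521972656), 17.27486801147461) [473.03809508 155.28403641   4.        ]
dp [ 382.2 -311.8   20.7]
twist [ 0.    -0.     0.308]
def save(s,n): cv2.imwrite('pics/'+n,s['pixels'][:,:,::-1])
def rel(p,yaw):
    st=r.get_state();Q=R.from_quat(st['eef_rot']);print('dp',np.round(1000*Q.inv().apply(np.array(p)/1000-st['tool_pos']),1))
    G=R.from_euler('z',yaw,degrees=True)*R.from_euler('x',180,degrees=True);print('twist',np.round((Q.inv()*G).as_rotvec(),3))
```

{"name": "step_arm", "arguments": {"motion": [{"dp":[46,-38,0],"twist":[0,0,0],"hand":1},{"dp":[92,-76,0],"twist":[0,0,0],"hand":1},{"dp":[138,-113,0],"twist":[0,0,0],"hand":1},{"dp":[184,-151,5],"twist":[0,0,0],"hand":1},{"dp":[230,-188,10],"twist":[0,0,0],"hand":1}]}}

```text
clock: 1.68
tool_pos: [0.3798, -0.3153, 0.2509]
eef_rot: [0.981, 0.194, 0.0, 0.0]
contact_force: [1.1, -0.4, -0.2]
opening: 0.997
finger_force: 0.0
```

{"name": "step_arm", "arguments": {"motion": [{"dp":[40,-32,2],"twist":[0,0,0.1],"hand":1},{"dp":[80,-65,4],"twist":[0,0,0.2],"hand":1},{"dp":[120,-98,6],"twist":[0,0,0.308],"hand":1},{"dp":[152,-124,8],"twist":[0,0,0.308],"hand":1},{"dp":[152,-124,8],"twist":[0,0,0.308],"hand":1}]}}

```text
clock: 2.3
tool_pos: [0.4743, -0.1404, 0.2427]
eef_rot: [0.999, 0.045, 0.001, -0.001]
contact_force: [0.4, -0.3, -0.4]
opening: 0.998
finger_force: 0.0
```

```bash
cat > w.py <<'E'
from h import *
import sys
st=r.get_state();s=r.snapshot('wrist');save(s,sys.argv[1]);T=campose(s,st);np.save('wrist.npy',cloud(s,T))
print(st['clock'],np.round(st['tool_pos'],4),R.from_quat(st['eef_rot']).as_matrix().round(3).tolist(),st['contact_force'])
for t in sys.argv[2:]:
    for d in r.search_frame('wrist',t)[:1]: print(t,round(d['score'],2),np.round(T[:3,:3]@d['at']+T[:3,3],4))
E
python3 w.py w1.png engine flap_handle; python3 -c "
from h import *
rel([472.5,-144.5,142],4.7)
W=np.load('wrist.npy');z=W[...,2]
for lo,hi,n in((.125,.19,'eng'),(.165,.19,'cab'),(.103,.111,'flap')):
    m=(z>lo)&(z<hi)&(W[...,1]>-.2*(n!='flap')-.4*(n=='flap'));P=W[m][:,:2]*1000;print(n,len(P),len(P)and cv2.minAreaRect(P.astype(np.float32)))
"
```

```text
2.3 [ 0.4743 -0.1404  0.2427] [[0.996, 0.089, 0.002], [0.089, -0.996, 0.002], [0.002, -0.002, -1.0]] [ 0.42212593 -0.31860505 -0.37963678]
engine 0.96 [ 0.482  -0.1443  0.1627]
flap_handle 0.74 [ 0.5248 -0.1625  0.11  ]
dp [  0.8  -0.9 100.8]
twist [ 0.001  0.    -0.001]
eng 12183 ((473.6962585449219, -147.07049560546875), (119.9134750366211, 50.33913040161133), 4.751514434814453)
cab 5100 ((513.8411865234375, -144.6034393310547), (38.84195327758789, 44.894710540771484), 4.395782470703125)
flap 46165 ((497.74005126953125, -158.15048217773438), (189.4905548095703, 192.51699829101562), 9.19997787475586)
```

View pics/w1.png

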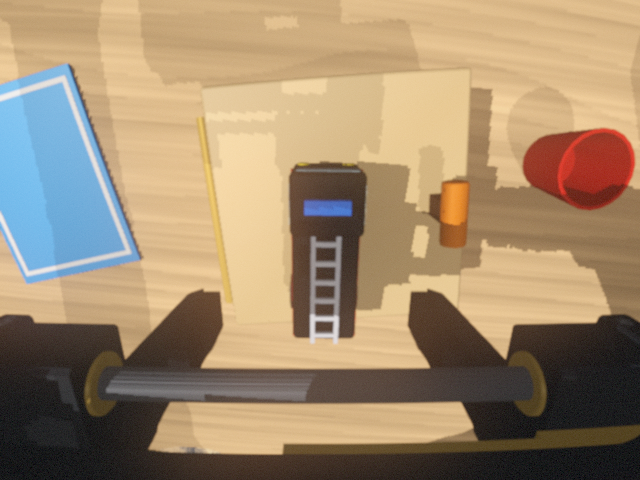

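The wrist view agrees with the top view: engine at (325,250), handle at (454,213), cup at (590,170). I descend over the engine and grip it.

{"name": "step_arm", "arguments": {"motion": [{"dp":[0.5,-0.2,35],"twist":[0,0,0],"hand":1},{"dp":[1,-0.5,70],"twist":[0,0,0],"hand":1},{"dp":[1,-0.5,90],"twist":[0,0,0],"hand":1},{"dp":[1,-0.5,100],"twist":[0,0,0],"hand":1},{"dp":[1,-0.5,100.5],"twist":[0,0,0],"hand":1}]}}

```text
clock: 3.08
tool_pos: [0.4728, -0.1447, 0.1421]
eef_rot: [0.999, 0.04, -0.0, 0.0]
contact_force: [-0.4, 0.2, 0.1]
opening: 1.003
finger_force: 0.0
```

{"name": "step_arm", "arguments": {"motion": [{"dp":[0,0,0],"twist":[0,0,0],"hand":0.2},{"dp":[0,0,0],"twist":[0,0,0],"hand":0.2},{"dp":[0,0,0],"twist":[0,0,0],"hand":0.2},{"dp":[0,0,0],"twist":[0,0,0],"hand":0.2},{"dp":[0,0,0],"twist":[0,0,0],"hand":0.2}], "force": 20}}

```text
clock: 3.7
tool_pos: [0.4733, -0.1438, 0.1423]
eef_rot: [0.999, 0.041, 0.0, 0.0]
contact_force: [0.3, 0.0, 0.3]
opening: 0.596
finger_force: 0.0
```

{"name": "step_arm", "arguments": {"motion": [{"dp":[0,0,0],"twist":[0,0,0],"hand":0.2},{"dp":[0,0,0],"twist":[0,0,0],"hand":0.2},{"dp":[0,0,0],"twist":[0,0,0],"hand":0.2}], "force": 20}}

```text
clock: 4.08
tool_pos: [0.4733, -0.1438, 0.1422]
eef_rot: [0.999, 0.041, 0.0, 0.0]
contact_force: [-0.9, -0.3, 0.2]
opening: 0.6
finger_force: 0.0
```

{"name": "step_arm", "arguments": {"motion": [{"dp":[0,0,0],"twist":[0,0,0],"hand":-0.5},{"dp":[0,0,0],"twist":[0,0,0],"hand":-0.5},{"dp":[0,0,0],"twist":[0,0,0],"hand":-0.5},{"dp":[0,0,-10],"twist":[0,0,0],"hand":-0.5},{"dp":[0,0,-20],"twist":[0,0,0],"hand":-0.5}], "force": 20}}

```text
clock: 4.7
tool_pos: [0.473, -0.1434, 0.1628]
eef_rot: [0.999, 0.041, -0.0, -0.0]
contact_force: [-0.1, -0.3, -2.1]
opening: 0.499
finger_force: 20.0
```

```bash
python3 -c "
from h import *
st=r.get_state();print(st['tool_pos'],st['contact_force'],st['finger_force'],st['opening'])
rel([473.3,155.4,200],17.3)"
```

```text
[ 0.47301687 -0.14342967  0.16275884] [-0.14388211 -0.29036453 -2.12149288] 19.99908675905317 0.4993446841633934
dp [  24.8 -297.8  -37.1]
twist [-0.001  0.001 -0.22 ]
```

{"name": "step_arm", "arguments": {"motion": [{"dp":[2,-20,-20],"twist":[0,0,0],"hand":-0.5},{"dp":[5,-60,-30],"twist":[0,0,-0.05],"hand":-0.5},{"dp":[8,-105,-30],"twist":[0,0,-0.1],"hand":-0.5},{"dp":[12,-150,-30],"twist":[0,0,-0.16],"hand":-0.5},{"dp":[16,-195,-30],"twist":[0,0,-0.22],"hand":-0.5}]}}

```text
clock: 5.32
tool_pos: [0.4732, 0.0535, 0.1929]
eef_rot: [0.988, 0.151, 0.0, -0.0]
contact_force: [0.1, -0.8, -2.1]
opening: 0.499
finger_force: 20.0
```

```bash
python3 -c "
from h import *
rel([473.3,155.4,60],17.3)"
```

```text
dp [ 30.5 -97.2 133. ]
twist [-0.    -0.001  0.002]
```

{"name": "step_arm", "arguments": {"motion": [{"dp":[13,-42,5],"twist":[0,0,0],"hand":-0.5},{"dp":[26,-82,20],"twist":[0,0,0],"hand":-0.5},{"dp":[30,-97,55],"twist":[0,0,0],"hand":-0.5},{"dp":[30.5,-97.5,90],"twist":[0,0,0],"hand":-0.5},{"dp":[30.5,-97.5,125],"twist":[0,0,0],"hand":-0.5}]}}

```text
clock: 5.95
tool_pos: [0.4737, 0.155, 0.0668]
eef_rot: [0.989, 0.151, 0.001, -0.0]
contact_force: [1.1, 0.4, -2.8]
opening: 0.498
finger_force: 20.0
```

```bash
python3 -c "
from h import *
rel([473.3,155.4,39],17.3)"
```

```text
dp [-0.3 -0.5 27.8]
twist [-0.001 -0.001  0.001]
```

{"name": "step_arm", "arguments": {"motion": [{"dp":[0,-0.5,12],"twist":[0,0,0],"hand":-0.5},{"dp":[0,-0.5,20],"twist":[0,0,0],"hand":-0.5},{"dp":[0,-0.5,23.5],"twist":[0,0,0],"hand":-0.5},{"dp":[0,-0.5,25],"twist":[0,0,0],"hand":-0.5},{"dp":[0,-0.5,26],"twist":[0,0,0],"hand":-0.5}]}}

```text
clock: 6.58
tool_pos: [0.4736, 0.1546, 0.0418]
eef_rot: [0.989, 0.15, 0.001, -0.0]
contact_force: [0.1, 0.3, -2.1]
opening: 0.496
finger_force: 20.0
```

{"name": "step_arm", "arguments": {"motion": [{"dp":[0,-0.5,1],"twist":[0,0,0],"hand":-0.5},{"dp":[0,-0.5,2],"twist":[0,0,0],"hand":-0.5},{"dp":[0,-0.5,2.3],"twist":[0,0,0],"hand":-0.5},{"dp":[0,-0.5,2.3],"twist":[0,0,0],"hand":-0.5}]}}

```text
clock: 7.08
tool_pos: [0.4732, 0.1551, 0.0392]
eef_rot: [0.989, 0.15, 0.0, -0.0]
contact_force: [0.5, 0.6, 3.0]
opening: 0.496
finger_force: 20.0
```

Contact, so I release the engine.

{"name": "step_arm", "arguments": {"motion": [{"dp":[0,0,0],"twist":[0,0,0],"hand":0.1},{"dp":[0,0,0],"twist":[0,0,0],"hand":0.4},{"dp":[0,0,0],"twist":[0,0,0],"hand":0.8},{"dp":[0,0,0],"twist":[0,0,0],"hand":0.9},{"dp":[0,0,-10],"twist":[0,0,0],"hand":0.9}]}}

```text
clock: 7.7
tool_pos: [0.4727, 0.1548, 0.0488]
eef_rot: [0.989, 0.15, -0.001, 0.0]
contact_force: [0.6, -0.3, -0.0]
opening: 0.946
finger_force: 0.0
```

{"name": "step_arm", "arguments": {"motion": [{"dp":[0,0,-40],"twist":[0,0,0],"hand":1},{"dp":[0,0,-80],"twist":[0,0,0],"hand":1},{"dp":[0,0,-120],"twist":[0,0,0],"hand":1},{"dp":[0,0,-160],"twist":[0,0,0],"hand":1},{"dp":[0,0,-160],"twist":[0,0,0],"hand":1}]}}

```text
clock: 8.32
tool_pos: [0.4747, 0.1555, 0.2121]
eef_rot: [0.989, 0.15, 0.003, -0.001]
contact_force: [0.8, -0.5, -0.2]
opening: 1.002
finger_force: 0.0
```

```bash
python3 w.py w2.png engine mat; python3 -c "
from h import *
W=np.load('wrist.npy');z=W[...,2]
im=cv2.imread('pics/w2.png');hsv=cv2.cvtColor(im,cv2.COLOR_BGR2HSV)
m=(z>.02)&(z<.085)&(np.abs(W[...,0]-.473)<.09)&(np.abs(W[...,1]-.155)<.08);print(cv2.minAreaRect((W[m][:,:2]*1000).astype(np.float32)))
m=(z>0)&(z<.01)&(hsv[...,0]>95)&(hsv[...,0]<125)&(hsv[...,1]>110);print(m.sum(),cv2.minAreaRect((W[m][:,:2]*1000).astype(np.float32)))
# handle: box yaw 9.2, tool y along box x -> tool x yaw 99.2 or -80.8
rel([508.6,-229.9,220],-80.8);rel([508.6,-229.9,220],99.2);print(r.get_state()['q'])
"
```

```text
8.325 [0.4747 0.1555 0.2121] [[0.955, 0.297, 0.006], [0.297, -0.955, 0.002], [0.007, -0.0, -1.0]] [ 0.80053717 -0.53502562 -0.18779083]
engine 0.93 [0.4768 0.1557 0.0605]
mat 0.69 [ 0.5038  0.1621 -0.0016]
((473.1756896972656, 154.3480987548828), (120.29681396484375, 50.02705764770508), 17.051889419555664)
18145 ((475.60150146484375, 152.24237060546875), (206.37606811523438, 147.8362579345703), 17.377887725830078)
dp [-79.8 378.  -11.4]
twist [1.000e-03 1.000e-03 1.712e+00]
dp [-79.8 378.  -11.4]
twist [-1.00e-03  1.00e-03 -1.43e+00]
[-0.40641009  0.60598786 -0.00458842  2.00493094  0.00522065  0.53194593
 -1.68361524]
```

View pics/w2.png

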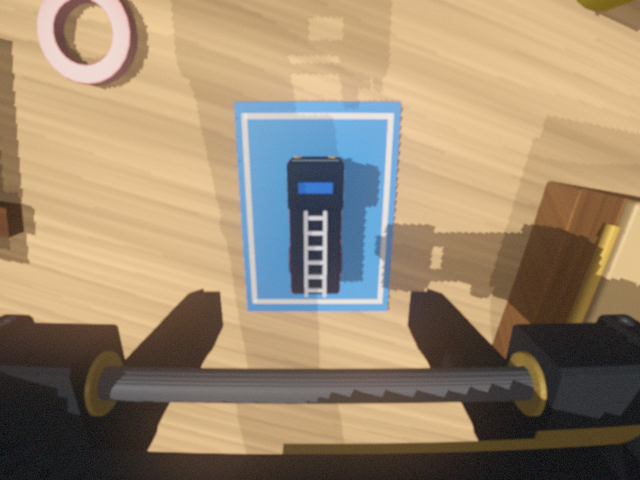

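The engine is parked at (315,225) in the image, square and central on the mat (240–400, 100–310). Next is the handle.

{"name": "step_arm", "arguments": {"motion": [{"dp":[-10,50,-8],"twist":[0,0,-0.18],"hand":1},{"dp":[-20,100,-10],"twist":[0,0,-0.36],"hand":1},{"dp":[-30,150,-10],"twist":[0,0,-0.54],"hand":1},{"dp":[-40,200,-10],"twist":[0,0,-0.72],"hand":1},{"dp":[-50,250,-10],"twist":[0,0,-0.9],"hand":1}]}}

```text
clock: 9.1
tool_pos: [0.4989, -0.1, 0.2174]
eef_rot: [0.823, 0.568, -0.001, -0.001]
contact_force: [0.5, -0.0, -0.8]
opening: 1.008
finger_force: 0.0
```

```bash
python3 -c "
from h import *
rel([508.6,-229.9,220],99.2);print(r.get_state()['q'])"
```

```text
dp [-118.    55.2   -2.7]
twist [-0.003 -0.001 -0.523]
[ 0.32014063  0.61832943 -0.33919855  1.95107079  0.33250665  0.62916478
 -0.59545712]
```

{"name": "step_arm", "arguments": {"motion": [{"dp":[-40,18,-2],"twist":[0,0,-0.17],"hand":1},{"dp":[-80,36,-2],"twist":[0,0,-0.34],"hand":1},{"dp":[-118,55,-2],"twist":[0,0,-0.523],"hand":1},{"dp":[-118,55,-2],"twist":[0,0,-0.523],"hand":1},{"dp":[-118,55,-2],"twist":[0,0,-0.523],"hand":1}]}}

```text
clock: 9.72
tool_pos: [0.5078, -0.2274, 0.2197]
eef_rot: [0.651, 0.759, 0.0, -0.001]
contact_force: [-0.3, 1.2, 0.2]
opening: 1.002
finger_force: 0.0
```

```bash
python3 w.py w3.png; python3 -c "
from h import *
W=np.load('wrist.npy');z=W[...,2]
im=cv2.imread('pics/w3.png');hsv=cv2.cvtColor(im,cv2.COLOR_BGR2HSV)
m=(z>.12)&(z<.16)&(hsv[...,0]<18)&(hsv[...,1]>150);print(m.sum(),len(W[m]) and cv2.minAreaRect((W[m][:,:2]*1000).astype(np.float32)))
m=(z>.103)&(z<.111);print(m.sum(),cv2.minAreaRect((W[m][:,:2]*1000).astype(np.float32)))
rel([508.6,-229.9,142],99.2)"
```

```text
9.725 [ 0.5078 -0.2274  0.2197] [[-0.153, 0.988, -0.002], [0.988, 0.153, 0.002], [0.002, -0.002, -1.0]] [-0.29245862  1.16092325  0.15313183]
1937 ((508.75677490234375, -230.97642517089844), (43.02747344970703, 17.159622192382812), 8.458441734313965)
76822 ((497.9107971191406, -163.27952575683594), (189.97389221191406, 182.58004760742188), 9.06080150604248)
dp [-3.4  0.1 78.1]
twist [-0.001 -0.002 -0.005]
```

{"name": "step_arm", "arguments": {"motion": [{"dp":[-4,0,30],"twist":[0,0,0],"hand":1},{"dp":[-4,0,60],"twist":[0,0,0],"hand":1},{"dp":[-4,0,77],"twist":[0,0,0],"hand":0.6},{"dp":[-4,0,77],"twist":[0,0,0],"hand":0.1},{"dp":[-4,0,77],"twist":[0,0,0],"hand":-0.5}], "force": 20}}

```text
clock: 10.4
tool_pos: [0.5098, -0.232, 0.1447]
eef_rot: [0.65, 0.76, 0.0, 0.001]
contact_force: [-0.5, -0.7, 0.7]
opening: 0.682
finger_force: 0.0
```

{"name": "step_arm", "arguments": {"motion": [{"dp":[0,0,0],"twist":[0,0,0],"hand":-0.5},{"dp":[0,0,0],"twist":[0,0,0],"hand":-0.5},{"dp":[0,0,0],"twist":[0,0,0],"hand":-0.5}]}}

```text
clock: 10.78
tool_pos: [0.5093, -0.2326, 0.1447]
eef_rot: [0.651, 0.759, 0.0, 0.001]
contact_force: [-0.2, -0.4, 5.9]
opening: 0.495
finger_force: 20.0
```

```bash
python3 -c "
from h import *
st=r.get_state();print(st['tool_pos'],st['q'])
Q=R.from_quat(st['eef_rot'])
y0,z0=-168,44
for th in np.arange(0,1.95,.1):
    y=-168*np.cos(th)+44*np.sin(th);z=168*np.sin(th)+44*np.cos(th)
    print(round(th,2),round(y-y0,1),round(-(z-z0),1))
rel(1000*st['tool_pos'],99.2)"
```

```text
[ 0.50931714 -0.23263709  0.14469035] [ 0.60400105  0.80001264 -0.44086295  1.85713067  0.56436241  0.61002308
 -0.03803445]
0.0 0.0 -0.0
0.1 5.2 -16.6
0.2 12.1 -32.5
0.3 20.5 -47.7
0.4 30.4 -61.9
0.5 41.7 -75.2
0.6 54.2 -87.2
0.7 67.9 -97.9
0.8 82.5 -107.2
0.9 98.0 -114.9
1.0 114.3 -121.1
1.1 131.0 -125.7
1.2 148.1 -128.5
1.3 165.5 -129.6
1.4 182.8 -129.0
1.5 200.0 -126.7
1.6 216.9 -122.6
1.7 233.3 -116.9
1.8 249.0 -109.6
1.9 263.9 -100.8
dp [0. 0. 0.]
twist [ 0.001  0.001 -0.007]
```

{"name": "step_arm", "arguments": {"motion": [{"dp":[5,0,-16.5],"twist":[0,0,0],"hand":-0.5},{"dp":[12,0,-32.5],"twist":[0,0,0],"hand":-0.5},{"dp":[20.5,0,-47.5],"twist":[0,0,0],"hand":-0.5},{"dp":[30.5,0,-62],"twist":[0,0,0],"hand":-0.5},{"dp":[41.5,0,-75],"twist":[0,0,0],"hand":-0.5}]}}

```text
clock: 11.4
tool_pos: [0.5027, -0.1915, 0.2203]
eef_rot: [0.651, 0.759, -0.0, 0.001]
contact_force: [2.3, -3.0, -1.7]
opening: 0.495
finger_force: 20.0
```

{"name": "step_arm", "arguments": {"motion": [{"dp":[12.5,0,-12],"twist":[0,0,0],"hand":-0.5},{"dp":[26,0,-22.5],"twist":[0,0,0],"hand":-0.5},{"dp":[41,-0.3,-32],"twist":[0,0,0],"hand":-0.5},{"dp":[56.5,-0.4,-39.5],"twist":[0,0,0],"hand":-0.5},{"dp":[72.5,-0.5,-46],"twist":[0,0,0],"hand":-0.5}]}}

```text
clock: 12.02
tool_pos: [0.491, -0.1195, 0.2663]
eef_rot: [0.651, 0.759, -0.0, 0.001]
contact_force: [2.0, -3.6, -1.8]
opening: 0.495
finger_force: 20.0
```

{"name": "step_arm", "arguments": {"motion": [{"dp":[17,0,-4.5],"twist":[0,0,0],"hand":-0.5},{"dp":[34,0,-7.5],"twist":[0,0,0],"hand":-0.5},{"dp":[51,-0.3,-8.5],"twist":[0,0,0],"hand":-0.5},{"dp":[68.5,-0.4,-8],"twist":[0,0,0],"hand":-0.5},{"dp":[85.5,-0.5,-5.5],"twist":[0,0,0],"hand":-0.5}]}}

```text
clock: 12.65
tool_pos: [0.4772, -0.0336, 0.2714]
eef_rot: [0.65, 0.76, 0.0, 0.0]
contact_force: [2.8, -2.4, 1.1]
opening: 0.492
finger_force: 20.0
```

{"name": "step_arm", "arguments": {"motion": [{"dp":[17,0,4],"twist":[0,0,0],"hand":-0.5},{"dp":[33.5,0,10],"twist":[0,0,0],"hand":-0.5},{"dp":[49,-0.2,17],"twist":[0,0,0],"hand":-0.5},{"dp":[59,-0.3,22.5],"twist":[0,0,0],"hand":-0.5},{"dp":[59,-0.3,22.5],"twist":[0,0,0],"hand":-0.5}]}}

```text
clock: 13.28
tool_pos: [0.4677, 0.0251, 0.2479]
eef_rot: [0.65, 0.76, 0.001, -0.001]
contact_force: [1.0, 4.3, 2.4]
opening: 0.496
finger_force: 20.0
```

{"name": "step_arm", "arguments": {"motion": [{"dp":[0,0,0],"twist":[0,0,0],"hand":0.2},{"dp":[0,0,0],"twist":[0,0,0],"hand":0.7},{"dp":[0,0,0],"twist":[0,0,0],"hand":0.7},{"dp":[2,0,-20],"twist":[0,0,0],"hand":0.7},{"dp":[2,0,-50],"twist":[0,0,0],"hand":0.7}]}}

```text
clock: 13.9
tool_pos: [0.4669, 0.0245, 0.2979]
eef_rot: [0.651, 0.759, -0.001, -0.001]
contact_force: [0.8, -0.5, 1.0]
opening: 0.852
finger_force: 0.0
```

{"name": "step_arm", "arguments": {"motion": [{"dp":[0,0,-40],"twist":[0,0,0],"hand":0.7},{"dp":[-30,0,-60],"twist":[0,0,0],"hand":0.7},{"dp":[-80,0,-65],"twist":[0,0,0],"hand":0.7},{"dp":[-135,0,-65],"twist":[0,0,0],"hand":0.7},{"dp":[-185,0,-60],"twist":[0,0,0],"hand":0.7}]}}

```text
clock: 14.52
tool_pos: [0.4961, -0.1603, 0.3582]
eef_rot: [0.651, 0.759, -0.0, 0.0]
contact_force: [0.5, 0.0, 0.7]
opening: 0.847
finger_force: 0.0
```

{"name": "step_arm", "arguments": {"motion": [{"dp":[-20,0,20],"twist":[0,0,0],"hand":0.7},{"dp":[-20,0,60],"twist":[0,0,0],"hand":0.7},{"dp":[-20,0,60],"twist":[0,0,0],"hand":0.7},{"dp":[-20,0,60],"twist":[0,0,0],"hand":0.7}]}}

```text
clock: 15.02
tool_pos: [0.4997, -0.1766, 0.2987]
eef_rot: [0.65, 0.76, 0.0, 0.0]
contact_force: [-0.9, 0.1, 0.0]
opening: 0.85
finger_force: 0.0
```

```bash
python3 w.py w4.png key key_grip pointer mark flap puzzle_box; python3 - <<'E'
from h import *
s=r.snapshot('top');save(s,'t4.png');T=campose(s)
for t in ['engine','key','pointer','mark','flap','flap_handle']:
    for d in r.search_frame('top',t)[:1]: print(t,round(d['score'],2),np.round(T[:3,:3]@d['at']+T[:3,3],3))
E
```

```text
15.025 [ 0.4997 -0.1766  0.2987] [[-0.155, 0.988, 0.001], [0.988, 0.155, 0.001], [0.0, 0.001, -1.0]] [-0.85212789  0.08950189  0.03687711]
key 0.89 [ 0.5    -0.1574  0.0708]
key_grip 0.7 [ 0.4989 -0.1593  0.0678]
pointer 0.79 [ 0.5002 -0.1545  0.0701]
mark 0.76 [ 0.4944 -0.1438  0.0506]
flap 0.82 [ 0.4761 -0.0428  0.1669]
puzzle_box 0.71 [ 0.4911 -0.0923  0.0956]
engine 0.73 [0.473 0.155 0.05 ]
key 0.97 [ 0.499 -0.156  0.063]
pointer 0.8 [ 0.497 -0.153  0.067]
mark 0.69 [ 0.488 -0.131  0.051]
flap 0.64 [ 0.471 -0.022  0.225]
flap_handle 0.66 [ 0.47  -0.024  0.224]
```

View pics/w4.png

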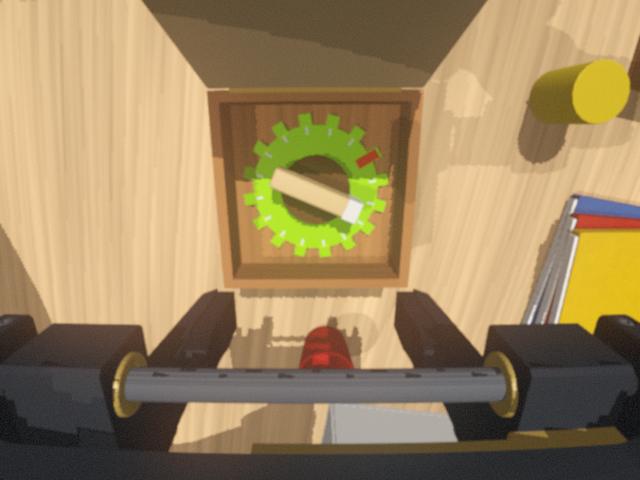

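The wrist view shows the white tip at (352,210), the red mark at (368,158), the key axis near (317,187), and the flap leaning open at the top. I measure the angles.

```bash
cat > key.py <<'E'
from h import *
import sys
W=np.load('wrist.npy');im=cv2.imread('pics/'+sys.argv[1]);hsv=cv2.cvtColor(im,cv2.COLOR_BGR2HSV);h,sa,v=[hsv[...,i].astype(int) for i in range(3)]
z=W[...,2];n=np.hypot(W[...,0]-.4975,W[...,1]+.158)<.082
bar=n&(z>.085)&(z<.1)
c,wh,a=cv2.minAreaRect((W[bar][:,:2]*1000).astype(np.float32));print('bar',c,wh,a,'z',np.median(W[bar][:,2]))
wt=bar&(sa<50)&(v>140);w=W[wt].mean(0)*1000;print('white',wt.sum(),w)
dial=n&(h>32)&(h<60)&(sa>130)&(z<.07);P=W[dial][:,:2]*1000;print('dial',cv2.minEnclosingCircle(P.astype(np.float32)))
rm=n&((h<8)|(h>172))&(sa>140)&(v>60)&(z<.07);p=W[rm].mean(0)*1000;print('red',rm.sum(),p)
for C in (np.array(c),np.array([497.2,-158.3])):
    f=lambda q:np.degrees(np.arctan2(q[1]-C[1],q[0]-C[0]))
    print('world angles: white',f(w),'red',f(p),'r',np.hypot(*(p[:2]-C)),np.hypot(*(w[:2]-C)))
E
python3 key.py w4.png
```

```text
bar (497.651611328125, -159.8058319091797) (20.80833625793457, 89.820556640625) 75.49749755859375 z 0.0908882858311752
white 314 [ 534.36803998 -168.89705614   91.27232474]
dial ((497.5253601074219, -160.44845581054688), 77.61546325683594)
red 92 [ 545.49163699 -119.21064974   55.00773716]
world angles: white -13.907097247048593 red 40.31663839600983 r 62.74262403456853 37.82520972561789
world angles: white -15.913489559227205 red 38.98821317950527 r 62.12937716557251 38.649201733295676
```

```bash
python3 -c "
from h import *
rel([497.6,-159.8,300],-14.3);print(r.get_state()['q'])"
```

```text
dp [18.   1.2 -2.1]
twist [0.    0.    1.974]
[ 0.59550293  0.55541787 -0.54695212  1.79386866  0.3598753   0.89287856
  0.04027269]
```

{"name": "step_arm", "arguments": {"motion": [{"dp":[4,0,0],"twist":[0,0,0.18],"hand":0.7},{"dp":[8,0,0],"twist":[0,0,0.36],"hand":0.7},{"dp":[12,0,0],"twist":[0,0,0.54],"hand":0.7},{"dp":[16,1,0],"twist":[0,0,0.72],"hand":0.7},{"dp":[18,1,0],"twist":[0,0,0.9],"hand":0.7}]}}

```text
clock: 16.35
tool_pos: [0.4976, -0.1595, 0.2979]
eef_rot: [0.917, 0.398, 0.0, -0.0]
contact_force: [-0.2, 0.6, 0.7]
opening: 0.851
finger_force: 0.0
```

{"name": "step_arm", "arguments": {"motion": [{"dp":[0,0,0],"twist":[0,0,0.18],"hand":0.7},{"dp":[0,0,0],"twist":[0,0,0.36],"hand":0.7},{"dp":[0,0,0],"twist":[0,0,0.54],"hand":0.7},{"dp":[0,0,0],"twist":[0,0,0.72],"hand":0.7},{"dp":[0,0,0],"twist":[0,0,0.9],"hand":0.7}]}}

```text
clock: 16.98
tool_pos: [0.4975, -0.1597, 0.2979]
eef_rot: [0.999, -0.04, -0.0, -0.0]
contact_force: [-0.5, 0.3, -0.7]
opening: 0.847
finger_force: 0.0
```

{"name": "step_arm", "arguments": {"motion": [{"dp":[0,0,0],"twist":[0,0,0.15],"hand":0.4},{"dp":[0,0,30],"twist":[0,0,0.174],"hand":0.4},{"dp":[0,0,60],"twist":[0,0,0.174],"hand":0.4},{"dp":[0,0,60],"twist":[0,0,0.174],"hand":0.4},{"dp":[0,0,60],"twist":[0,0,0.174],"hand":0.4}]}}

```text
clock: 17.6
tool_pos: [0.4981, -0.16, 0.2388]
eef_rot: [0.992, -0.124, 0.001, 0.0]
contact_force: [-0.1, 0.4, 1.5]
opening: 0.701
finger_force: 0.0
```

```bash
python3 w.py w5.png; python3 key.py w5.png;python3 -c "
from h import *
rel([497.6,-159.8,95],-14.3)"
```

```text
17.6 [ 0.4981 -0.16    0.2388] [[0.969, -0.247, 0.001], [-0.247, -0.969, -0.0], [0.001, -0.0, -1.0]] [-0.09062104  0.39056683  1.45185619]
bar (497.899169921875, -159.30221557617188) (20.339807510375977, 90.51878356933594) 75.54438018798828 z 0.09091584156009969
white 521 [ 535.00180944 -168.96396471   91.12378445]
dial ((496.645751953125, -159.63385009765625), 77.99400329589844)
red 65 [ 548.61278477 -117.01507266   55.08349738]
world angles: white -14.59600201168667 red 39.82276738049527 r 66.03085026656416 38.33999550401354
world angles: white -15.75386353964623 red 38.764776791597384 r 65.93724033681424 39.277180906750615
dp [-1.00e+00 -1.00e-01  1.44e+02]
twist [-0.    -0.002  0.   ]
```

{"name": "step_arm", "arguments": {"motion": [{"dp":[-0.5,0,40],"twist":[0,0,0],"hand":0.2},{"dp":[-0.5,0,80],"twist":[0,0,0],"hand":0.2},{"dp":[-0.5,0,115],"twist":[0,0,0],"hand":0.2},{"dp":[-0.5,0,135],"twist":[0,0,0],"hand":0.2},{"dp":[-0.5,0,144],"twist":[0,0,0],"hand":0.2}]}}

```text
clock: 18.27
tool_pos: [0.4976, -0.1599, 0.0939]
eef_rot: [0.992, -0.124, 0.0, 0.0]
contact_force: [-0.4, -0.3, -0.3]
opening: 0.598
finger_force: 0.0
```

{"name": "step_arm", "arguments": {"motion": [{"dp":[0,0,0],"twist":[0,0,0],"hand":-0.3},{"dp":[0,0,0],"twist":[0,0,0],"hand":-0.9},{"dp":[0,0,0],"twist":[0,0,0],"hand":-0.9},{"dp":[0,0,0],"twist":[0,0,0],"hand":-0.9},{"dp":[0,0,0],"twist":[0,0,0],"hand":-0.9}], "force": 25}}

```text
clock: 18.9
tool_pos: [0.4978, -0.1587, 0.0947]
eef_rot: [0.992, -0.124, 0.001, -0.001]
contact_force: [0.1, 3.5, 5.9]
opening: 0.22
finger_force: 25.0
```

{"name": "step_arm", "arguments": {"motion": [{"dp":[0,0,0],"twist":[0,0,-0.15],"hand":-0.9},{"dp":[0,0,0],"twist":[0,0,-0.3],"hand":-0.9},{"dp":[0,0,0],"twist":[0,0,-0.45],"hand":-0.9},{"dp":[0,0,0],"twist":[0,0,-0.6],"hand":-0.9},{"dp":[0,0,0],"twist":[0,0,-0.75],"hand":-0.9}]}}

```text
clock: 19.52
tool_pos: [0.4978, -0.1584, 0.0947]
eef_rot: [0.968, 0.251, 0.001, -0.0]
contact_force: [-0.6, 4.0, 7.1]
opening: 0.223
finger_force: 25.0
```

{"name": "step_arm", "arguments": {"motion": [{"dp":[0,0,0],"twist":[0,0,-0.12],"hand":-0.9},{"dp":[0,0,0],"twist":[0,0,-0.2],"hand":-0.9},{"dp":[0,0,0],"twist":[0,0,-0.2],"hand":-0.9},{"dp":[0,0,0],"twist":[0,0,-0.2],"hand":-0.9}]}}

```text
clock: 20.02
tool_pos: [0.4977, -0.1583, 0.0947]
eef_rot: [0.939, 0.344, 0.001, -0.0]
contact_force: [-0.1, 3.4, 6.8]
opening: 0.225
finger_force: 25.0
```

{"name": "step_arm", "arguments": {"motion": [{"dp":[0,0,0],"twist":[0,0,0],"hand":-0.3},{"dp":[0,0,0],"twist":[0,0,0],"hand":0.2},{"dp":[0,0,0],"twist":[0,0,0],"hand":0.3},{"dp":[0,0,-15],"twist":[0,0,0],"hand":0.3},{"dp":[0,0,-50],"twist":[0,0,0],"hand":0.3}]}}

```text
clock: 20.65
tool_pos: [0.4961, -0.1596, 0.1441]
eef_rot: [0.939, 0.343, -0.001, -0.001]
contact_force: [-0.1, -0.0, 0.2]
opening: 0.649
finger_force: 0.0
```

{"name": "step_arm", "arguments": {"motion": [{"dp":[0,0,-50],"twist":[0,0,0],"hand":0.7},{"dp":[0,0,-100],"twist":[0,0,0],"hand":0.7},{"dp":[-25,0,-120],"twist":[0,0,0],"hand":0.7},{"dp":[-25,0,-120],"twist":[0,0,0],"hand":0.7},{"dp":[-25,0,-120],"twist":[0,0,0],"hand":0.7}]}}

```text
clock: 21.28
tool_pos: [0.4779, -0.1754, 0.2637]
eef_rot: [0.939, 0.343, -0.0, -0.0]
contact_force: [-0.0, 0.1, 0.4]
opening: 0.848
finger_force: 0.0
```

```bash
python3 w.py w6.png; python3 key.py w6.png
```

```text
21.275 [ 0.4779 -0.1754  0.2637] [[0.764, 0.645, -0.0], [0.645, -0.764, 0.0], [0.0, -0.001, -1.0]] [-0.01320051  0.11079113  0.36010944]
bar (497.7545471191406, -158.8201141357422) (89.9126968383789, 19.618928909301758) 39.886024475097656 z 0.09091442636498837
white 431 [ 526.65075104 -134.80096615   91.17689077]
dial ((497.2445983886719, -160.14666748046875), 77.73873138427734)
red 48 [ 550.85441928 -114.99098576   55.01081023]
world angles: white 39.734089929444245 red 39.53658234289017 r 68.85193473994606 37.57539182359514
world angles: white 38.58669887062811 red 38.90993012255122 r 68.95264623256348 37.67693363849019
```

View pics/w6.png

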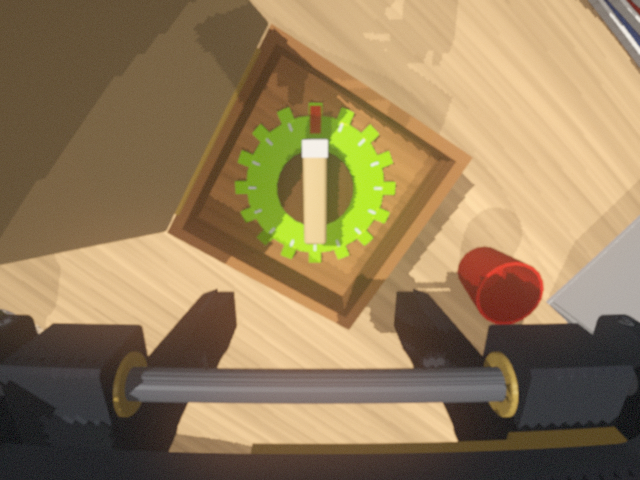

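The white tip (315,147) now lines up with the red mark (316,118). The flap is leaning open and the gripper is clear, so I hand in.

```bash
python3 -c "
from h import *
print(r.finish_job())"
```

```text
the job is handed in; nothing more can be done
None
```

I handed the job in at about 21 s: the engine is parked and released lengthwise within about 3 mm of the mat's centre, the flap was left open near 1.87 rad (from the arm's travel), and the key's white tip is within about 1° of the red mark.

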